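# Clamp the bearing housing and hold the grease gun on its nipple

## Robot

A 6-joint arm with a two-finger parallel gripper is mounted at the origin on a cart in front of the work surface, level with it; the furniture and walls round the work are solid. World frame = base frame: x ahead of the robot, y to its left, z up, the work surface at z = 0. Lengths are in m, angles in degrees, forces in N, time in s.
With the tool pointing down it reaches from about 0.25 to 0.725 m from the base axis. Payload 9.7 kg.
Tool frame: the origin (TCP) lies between the finger pads, 19 mm behind the fingertips; this is the grasp point; z points along the fingers, y is the line along which they close (so a half turn about z gives the same grasp; the last joint's range is limited). The gripper opens to 85 mm and grips with 20 to 120 N. Pads are 22 mm wide; open, the fingers measure 114 mm over their backs; the gripper's body (76 mm by 85 mm) begins 54 mm behind the grasp point. The pads swing forward as they close: fully open they stand 13 mm farther back than shut.
Start: joints at [-76.146, 4.979, 10.078, 95.1, 0, 90], TCP at [0.132, -0.534, 0.25] pointing down, gripper open.
Joint ranges: [-179.16, 179.16], [-48.56, 103.87], [-65.8, 70.77], [-126.05, 130.52], [-82.76, 87.17], [-180, 180]. Speed limits (degrees/s): [127.2, 127.2, 147.25, 180, 180, 180].

## Interface

Orientations are given as [roll, pitch, yaw] about the fixed x, y, z axes, in that order (R = Rz(yaw) Ry(pitch) Rx(roll)).
In Python, from workcell import sensors, camera, ticket gives the robot as it stands.
- The arm moves only by the shell command python3 -m handwheel 'ROWS' [FORCE]. ROWS is a JSON object of lists of equal length, an entry for each row: "gripper": the opening, from -1 (shut) to 1 (fully open); "slide": the shift along the tool's x, y, z in mm, a list of three; "yaw": the turn about the tool's z in rad. A call has 1 to 8 rows; each row shifts and turns the commanded pose from where the row before left it, along the tool's axes as they then stand; what a row does not reach is not made up. A row lasts 1/12 s, in which the tool goes at most 41.7 mm and 7.16 degrees, less where a joint would pass 70% of its speed; a pose out of reach is approached as far as the arm can. A call is refused whole if a number of a shift passes 41.7 or a number of a turn 0.125, either way. A call with a gripper value outside its range is refused whole. The fingers move at their own pace and stop on an object; FORCE is the grip in N (left out, the last holds). Time passes only in rows, so rows that do not move let the fingers close. It gives the time, the measured TCP pose, the force, the opening and the grip force at its end, in the units of the state.
- sensors.get_obs(): the state, without advancing time (a new reading comes with each control period).
- camera(name): name is "scene" or "top" or "wrist"; returns a dict with "img" (480x640x3 uint8, red, green, blue), "fx", "fy", "cx", "cy" (pixels), "R" (3x3) and "t" (3): a world point X has camera coordinates R X + t. Camera axes: x right, y down, z forward; pixel columns grow to the right and rows downward; lengths in m; the calibration is good to about 2 mm. A picture is of the moment at which its call begins. There is no depth.
- ticket.job_done(): hands the job in; it is judged then, once.
The state is a dict: "time": time; "q": joint angles; "qd": joint speeds; "joint_efforts": joint torques, N m; "ee_pos": TCP position; "tcp_rot": TCP orientation; "wrist_force": force on the tool from outside, world axes, zero at the start; "torque": the same for the moment, N m; "opening": finger opening in m; "grasp_force": force on a finger pad.
Only numpy, scipy, OpenCV 4.12 (cv2) and the standard library are available. Lean on these libraries where they do the work, as an engineer would, in place of code of your own. Each camera call takes 0.05 s, during which the arm holds its last target. There are 200 camera calls.

## Task

Swing the red-tipped clamp arm fully down onto the foot of the green bearing housing, then take the push-type grease gun out of its wooden stand and press its mouth squarely onto the tilted nipple until it snaps over the ball head, and on against its spring until the mouth is home on the nipple's brass collar. Finish while still gripping the gun and holding it pressed home, the housing still clamped in place; leave the steel cup, the oil can and the tape measure where they are.

Things in the scene. Friction and masses are not known exactly. Their poses are not given: they have to be found in the camera images.
- fixture: Fixed dark steel base plate 110 x 270 x 10 mm that carries the housing between low ribs (10 mm above the plate) and, at its +y end, the clamp. Origin: on the bench under the housing's centre; z up, y along the plate towards the clamp.
- housing: Loose green bearing housing, 1.6 kg, in the fixture with about 1.5 mm of play: foot 80 (x) x 150 (y) x 14 mm, on it a round body of radius 36 mm, axis along x at 44 mm height, 50 mm long. Origin: centre of the foot's underside, 10 mm above the bench; axes parallel to the fixture's (to about 0.03 rad). The nipple stands on top.
- nipple: Tilted steel grease nipple. Origin: centre of the upper face of its brass collar (32 mm across), 90 mm above the housing's origin; z is its axis, pointing up and outward, 0.44 rad (25 degrees) from vertical, leaning to the housing's -x side. Neck 8 mm thick; ball head 14 mm across, centred 21 mm and topped 28 mm above the collar face.
- clamp (a joint): Clamp hinge (rad): 0 = arm level, its rubber pad down on the housing's foot; open at 1.0 to 1.35 at the start, limit 1.45. Stays where it is left (friction 0.25 N m). The arm points from the hinge to fixture -y when down and swings up towards +y as it opens; push it over and down from its +y/upper side.
- clamp_hinge (a point): Point on the clamp's hinge axis (which runs along fixture x): 120 mm along fixture y from the fixture's origin, 46 mm above the bench.
- clamp_tip (a point): Middle of the end of the red-sleeved clamp arm, on the face to push on (upper when closed): 67 mm from the hinge axis along the arm, 6 mm off its centre line. The red sleeve is 22 mm wide (along fixture x), 14 mm thick, from 33 to 67 mm off the axis.
- gun: Loose push-type grease gun, 0.3 to 0.5 kg, round about its z axis, standing mouth down in the stand. Origin: centre of its mouth, z from mouth to grip end. Along z in mm: steel nose 30 across (0 to 30), bore 24 wide for 4 then 18 wide; barrel 38 across with a blue band (30 to 62); red flange 48 across (62 to 68); black grip 28 across (68 to 112).
- gun_grip (a point): On the gun's axis 90 mm from the mouth, in the middle of the black grip (28 mm across): put the TCP here, fingers pointing along the axis to the mouth; the fingertips then stand just over the red flange.
- gun_balls (a point): On the gun's axis 9 mm from the mouth: three spring balls in the bore leave 10 mm between them. They ride over the nipple's 14 mm head: about 5 to 10 N of push with the mouth 18 to 15 mm from the collar; past 13 mm they draw the gun on, and from about 6 mm they sit behind the head.
- gun_plunger (a point): On the gun's axis 19 mm from the mouth: face of the sprung plunger in the bore. It meets the head's top 9 mm before the mouth is home on the collar and pushes back with 2 N, rising to about 11 N at home; let go, the gun comes 6 to 9 mm back out and lolls over.
- stand: Fixed wooden block 90 x 90 x 45 mm; its hole, 34 mm across, takes the gun's nose, so that the gun's mouth is 15 mm above the bench and the barrel rests on the block. Origin: centre of the underside.
- steel_cup: Bystander: plain steel cup 68 mm across, 67 mm high. Origin: centre of its underside.
- oil_can: Bystander: bell oil can with bent spout, 222 x 124 x 152 mm. Origin: centre of its underside.
- tape_measure: Bystander: yellow tape measure 40 x 82 x 62 mm. Origin: centre of its underside.

How it is judged:
By the outcome, as a careful person would: the job done as asked, in the order asked, and still so for the second after the job is handed in, while the arm keeps its last pose, push and grip.
It also fails if it takes over 61 s, if anything falls off the work surface, if the arm or the gripper's body presses on something with over 40 N, if the wrist force passes 120 N, or if a joint passes its speed limit or range.

## Working session

There is one attempt and no reset: what is moved stays moved. The work goes in short steps, Python scripts to look and compute and a shell command to move; the robot and the scene stay as the last step left them, time stands still between calls to the robot, and variables do not carry over. Pictures are saved under pics/ and viewed, at most 10 in all, crops included, and the job is handed in when it is done.

```bash
mkdir -p pics; ls; python3 - <<'E'
from workcell import sensors, camera
import cv2, pickle
o=sensors.get_obs(); print(o)
d={}
for n in ("scene","top"):
    c=camera(n); d[n]=c; print(n,c['fx'],c['cx'],c['cy'],c['R'],c['t'])
    cv2.imwrite(f'pics/{n}0.png',c['img'][:,:,::-1])
pickle.dump(d,open('d0.pkl','wb'))
E
```

```text
pics
{'time': 0.0, 'q': array([-7.61449846e+01,  5.01234294e+00,  1.00337944e+01,  9.50979606e+01,
       -1.29403372e-03,  9.00008805e+01]), 'qd': array([-0.04505301, -0.0472742 ,  0.04613553,  0.02261849,  0.05568169,
       -0.04778741]), 'joint_efforts': array([ 4.51641696e-03, -5.20388067e+01,  4.64804220e+01,  1.61014684e-02,
        4.05062538e-04, -2.43400953e-07]), 'ee_pos': array([ 0.13165368, -0.5338098 ,  0.2492652 ]), 'tcp_rot': array([-1.79923491e+02,  1.29520835e-03,  1.38541366e+01]), 'wrist_force': array([-0.75750513,  0.81046688,  0.10876109]), 'torque': array([ 0.07805043,  0.10692133, -0.01346092]), 'grasp_force': 0.0, 'opening': 0.08532215167874792}
scene 446.20146332825743 318.0951323702736 242.81171267105395 [[-0.79960697 -0.60049567 -0.00580013]
 [-0.46739636  0.62838107 -0.62183428]
 [ 0.37705348 -0.49451207 -0.78312738]] [0.47344422 0.27837448 1.01915936]
top 586.7095942547779 317.73248037165473 236.1662822105761 [[-9.44860003e-03 -9.99955357e-01 -8.46125451e-05]
 [-9.95511344e-01  9.41457702e-03 -9.41728668e-02]
 [ 9.41694593e-02 -8.05569004e-04 -9.95555857e-01]] [0.04527557 0.5826677  1.66682571]
```

View pics/scene0.png

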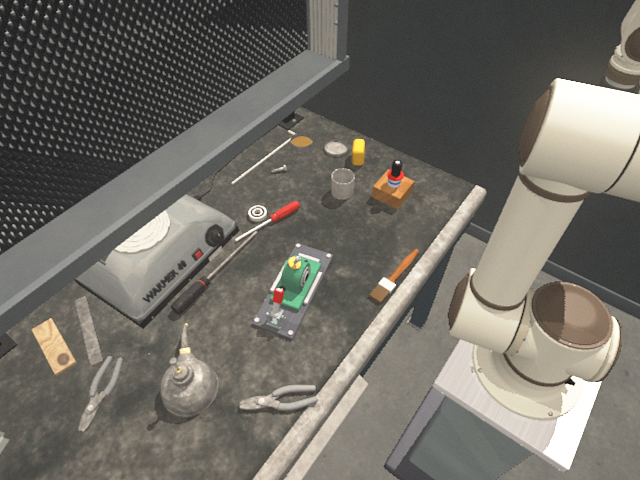

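View pics/top0.png

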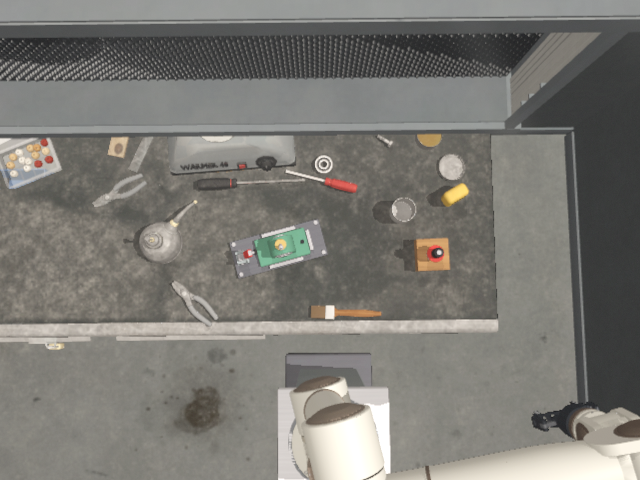

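The scene picture shows the gun in its stand at (394,178), the green housing at (298,280) with the brass collar near (294,263), and the red clamp sleeve at (278,296). In the top picture the gun is at (436,254), the fixture's centre at (279,249), the red clamp at (248,254), the cup at (403,210), the tape measure at (455,195) and the oil can at (160,242).

```bash
cat > h.py <<'E'
import numpy as np, cv2, pickle
from scipy.spatial.transform import Rotation as Ro
def ray(c,u,v):
    R=np.array(c['R']);t=np.array(c['t'])
    d=R.T@np.array([(u-c['cx'])/c['fx'],(v-c['cy'])/c['fy'],1]); return -R.T@t, d/np.linalg.norm(d)
def onz(c,u,v,z):
    o,d=ray(c,u,v); return o+d*(z-o[2])/d[2]
def tri(*obs):   # (c,u,v)...
    A=np.zeros((3,3));b=np.zeros(3)
    for c,u,v in obs:
        o,d=ray(c,u,v);P=np.eye(3)-np.outer(d,d);A+=P;b+=P@o
    X=np.linalg.solve(A,b)
    return X,[float(np.linalg.norm(np.cross(X-ray(*q)[0],ray(*q)[1])))*1e3 for q in obs]
def proj(c,X):
    p=np.array(c['R'])@X+np.array(c['t']); return np.array([c['fx']*p[0]/p[2]+c['cx'],c['fy']*p[1]/p[2]+c['cy']])
def blobs(img,lo,hi,box=None,amin=8):
    h=cv2.cvtColor(np.ascontiguousarray(img),cv2.COLOR_RGB2HSV)
    m=cv2.inRange(h,np.array(lo),np.array(hi))
    if lo[0]==0: m|=cv2.inRange(h,np.array([172,lo[1],lo[2]]),np.array([180,255,255]))
    if box is not None:
        k=np.zeros_like(m);x0,y0,x1,y1=box;k[y0:y1,x0:x1]=255;m&=k
    n,l,s,ce=cv2.connectedComponentsWithStats(m)
    return [(int(s[i][4]),s[i][:4].tolist(),ce[i].round(1).tolist(),l==i) for i in range(1,n) if s[i][4]>=amin]
def E_():pass
E
python3 - <<'E'
from h import *
np.set_printoptions(precision=4,suppress=True)
d=pickle.load(open('d0.pkl','rb'))
bx={'scene':(240,130,430,350),'top':(220,170,470,290)}
for n,c in d.items():
    for nm,lo,hi in(('red',(0,150,80),(5,255,255)),('green',(70,100,40),(90,255,255)),('brass',(18,90,80),(32,255,255)),('wood',(7,120,60),(17,255,255)),('blue',(100,100,60),(125,255,255))):
        for b in blobs(c['img'],lo,hi,bx[n]):
            print(n,nm,b[:3])
            if nm=='wood' and b[0]>200 and n=='top':
                r=cv2.minAreaRect(np.argwhere(b[3])[:,::-1].astype(np.float32)); print(r, onz(c,*r[0],.045))
    
c=d['top'];print('green centre',onz(c,282,246,.03),'flange/grip',onz(c,436,254,.10),'plate corners',[onz(c,*p,.01)[:2] for p in((231,243),(318,221),(327,253),(239,277))])
E
```

```text
scene red (92, [388, 170, 16, 11], [395.1, 175.7])
scene red (253, [270, 201, 30, 21], [285.2, 210.6])
scene red (105, [273, 289, 11, 15], [277.7, 296.2])
scene green (510, [282, 257, 38, 52], [303.3, 282.5])
scene green (15, [283, 264, 5, 10], [284.6, 268.5])
scene green (14, [276, 278, 8, 10], [279.2, 282.9])
scene brass (110, [292, 136, 20, 11], [301.3, 141.0])
scene brass (332, [352, 138, 13, 28], [358.0, 151.7])
scene brass (104, [288, 256, 13, 13], [293.5, 263.2])
scene wood (16, [305, 137, 7, 6], [307.7, 139.6])
scene wood (26, [292, 139, 12, 8], [296.9, 142.8])
scene wood (826, [372, 169, 42, 40], [392.1, 190.7])
scene wood (281, [387, 249, 32, 34], [403.2, 265.3])
scene wood (87, [372, 285, 17, 16], [379.0, 292.2])
scene blue (12, [389, 181, 11, 4], [394.2, 182.9])
top red (206, [325, 178, 32, 14], [340.5, 184.7])
top red (115, [427, 245, 17, 17], [433.2, 253.7])
top red (26, [244, 250, 7, 8], [246.1, 254.2])
top brass (395, [441, 183, 28, 24], [454.5, 194.4])
top brass (69, [275, 239, 11, 11], [279.5, 243.1])
top wood (748, [415, 239, 34, 32], [430.4, 254.3])
((431.5726013183594, 254.17076110839844), (30.883867263793945, 32.664791107177734), 87.51044464111328) [ 0.5268 -0.2841  0.045 ]
green centre [0.5554 0.1429 0.03  ] flange/grip [ 0.5238 -0.2856  0.1   ] plate corners [array([0.5671, 0.2927]), array([0.6293, 0.0385]), array([0.5353, 0.0133]), array([0.468 , 0.2691])]
```

```bash
A='{"gripper":[-1,-1,-1,-1,-1,-1,-1,-1],"slide":[[24,-30,0],[24,-30,0],[24,-30,0],[24,-30,0],[24,-30,0],[24,-30,0],[24,-30,0],[24,-30,0]],"yaw":[0,0,0,0,0,0,0,0]}'
python3 -m handwheel '{"gripper":[-1,-1,-1,-1,-1,-1,-1,-1],"slide":[[24,-30,0],[24,-30,0],[24,-30,0],[24,-30,0],[24,-30,0],[24,-30,0],[24,-30,0],[24,-30,0]],"yaw":[0,0,0,0,0,0,0,0]}' 40
python3 -m handwheel '{"gripper":[-1,-1,-1,-1,-1,-1,-1,-1],"slide":[[24,-30,0],[24,-30,0],[24,-30,0],[24,-30,0],[24,-30,0],[24,-30,0],[24,-30,0],[24,-30,0]],"yaw":[0,0,0,0,0,0,0,0]}'
python3 -m handwheel '{"gripper":[-1,-1,-1,-1,-1,-1,-1,-1],"slide":[[24,-30,0],[24,-30,0],[24,-30,0],[24,-30,0],[24,-30,0],[24,-30,0],[0,0,0],[0,0,0]],"yaw":[0,0,0,0,0,0,0,0]}'
python3 - <<'E'
from workcell import sensors, camera
import cv2, pickle
d={}
for n in ("scene","top","wrist"):
    d[n]=camera(n)
cv2.imwrite('pics/w1.png',d['wrist']['img'][:,:,::-1])
pickle.dump(d,open('d1.pkl','wb'))
c=d['wrist'];print(c['fx'],c['cx'],c['cy'],c['R'],c['t']); o=sensors.get_obs();print(o['ee_pos'],o['tcp_rot'],o['time'])
E
```

```text
time: 0.77
ee_pos: [0.2607, -0.2533, 0.2498]
tcp_rot: [-180.0, -0.0, 13.8]
wrist_force: [1.5, 0.6, 0.8]
opening: 0.0001
grasp_force: 0.0
time: 1.43
ee_pos: [0.3898, 0.0261, 0.25]
tcp_rot: [180.0, -0.0, 13.9]
wrist_force: [1.0, -2.3, -0.6]
opening: -0.0002
grasp_force: 0.0
time: 2.1
ee_pos: [0.4995, 0.1792, 0.2505]
tcp_rot: [-177.5, 0.2, 18.5]
wrist_force: [-0.8, -0.8, 0.2]
opening: -0.0002
grasp_force: 0.0
384.8223977672693 317.55840641800773 239.70115226848264 [[ 0.31667274 -0.9475516  -0.04317795]
 [-0.90481723 -0.31542465  0.28602983]
 [-0.28464741 -0.05150969 -0.95724741]] [0.02119716 0.46909728 0.53091114]
[0.49878392 0.17806101 0.25190926] [-1.77520588e+02  3.88426717e-02  1.84569973e+01] 2.25
```

```bash
python3 -c "
from workcell import sensors
print(sensors.get_obs()['q'])"
```

```text
[ 18.39968668   2.22529526   7.37006359  95.18609258   2.47937149
 179.94263574]
```

View pics/w1.png

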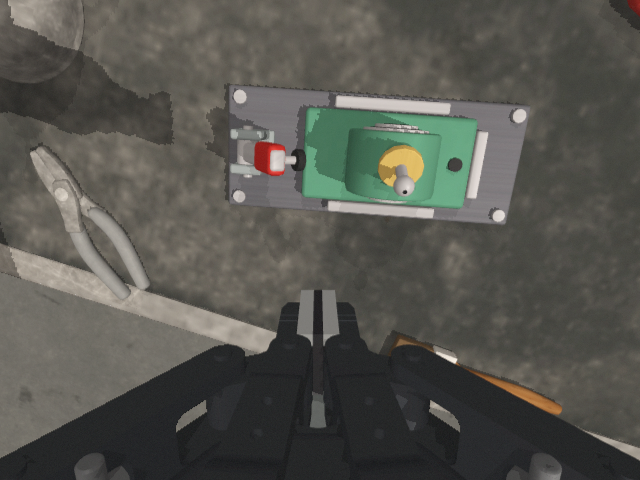

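The wrist picture shows the fixture from above: plate corners near (229,85), (526,106), (505,223), (229,208), red clamp sleeve at (269,158), brass collar at (402,166), ball head at (404,185). Joint 6 ran into its limit and left 2.5° of roll in the tool, so I will measure the fixture now and then unwind that.

```bash
python3 - <<'E'
from h import *
np.set_printoptions(precision=4,suppress=True)
d=pickle.load(open('d1.pkl','rb')); w=d['wrist']
P=np.array([onz(w,*p,.010)[:2] for p in((229,85),(526,106),(505,223),(229,208))])
print(P,P.mean(0),[np.linalg.norm(P[i]-P[(i+1)%4]) for i in range(4)])
e=P[0]-P[1]+P[3]-P[2]; print('yaw from long side',np.degrees(np.arctan2(-e[0],e[1])))
g=[b for b in blobs(w['img'],(65,60,30),(95,255,255),(280,80,520,240),500)]
for b in g: print('green',b[:3])
m=np.zeros((480,640),np.uint8)
for b in g: m[b[3]]=255
r=cv2.minAreaRect(np.argwhere(m>0)[:,::-1].astype(np.float32)); q=cv2.boxPoints(r); 
G=np.array([onz(w,*p,.024)[:2] for p in q]); print('foot',q.round(0).tolist(),G.mean(0),[np.linalg.norm(G[i]-G[(i+1)%4]) for i in range(4)],G)
obs=[]
for n,bx in(('wrist',(330,120,450,220)),('scene',(270,240,320,290)),('top',(260,225,300,260))):
    b=max(blobs(d[n]['img'],(18,90,60),(32,255,255),bx),key=lambda b:b[0])
    pts=cv2.findContours(b[3].astype(np.uint8),0,1)[0][0]; el=cv2.fitEllipse(cv2.convexHull(pts)) if len(cv2.convexHull(pts))>4 else None
    print(n,b[:3],el); obs.append((d[n],*(el[0] if n!='top' and el else b[2])))
print('collar tri w+s',tri(*obs[:2]),'all',tri(*obs),'wrist on .098',onz(*obs[0],.098))
obs=[]
for n,bx in(('wrist',(230,120,310,200)),('scene',(262,280,292,310))):
    b=max(blobs(d[n]['img'],(0,150,80),(5,255,255),bx),key=lambda b:b[0]); print(n,b[:3]); obs.append((d[n],*b[2]))
print('red tri',tri(*obs)); print('ball on z .119',onz(w,404,184.5,.119))
E
```

```text
[[0.571  0.2962]
 [0.6369 0.0416]
 [0.5353 0.0114]
 [0.4625 0.2678]] [0.5514 0.1542] [np.float64(0.2629717312362705), np.float64(0.10595482191118999), np.float64(0.2664665087028048), np.float64(0.1121681705491651)]
yaw from long side 15.185120789553391
green (12645, [302, 107, 176, 102], [384.0, 155.9])
foot [[300.0, 197.0], [306.0, 106.0], [477.0, 118.0], [471.0, 209.0]] [0.556  0.1411] [np.float64(0.07956812191970504), np.float64(0.14726682628048227), np.float64(0.07925179561036175), np.float64(0.15735077323652025)] [[0.4981 0.2053]
 [0.5754 0.2241]
 [0.6123 0.0816]
 [0.5383 0.0532]]
wrist (1220, [378, 145, 46, 41], [399.8, 163.2]) ((400.270751953125, 165.86083984375), (41.57415771484375, 46.34791564941406), 70.78849792480469)
scene (104, [288, 256, 13, 13], [293.5, 263.2]) ((293.9933166503906, 262.6036682128906), (11.772784233093262, 13.338019371032715), 129.01947021484375)
top (33, [280, 239, 6, 9], [282.7, 242.6]) ((282.7195129394531, 242.78160095214844), (4.450901031494141, 8.867589950561523), 147.0628662109375)
collar tri w+s (array([0.5573, 0.1424, 0.0956]), [0.32312628474800625, 0.32312628474807414]) all (array([0.559 , 0.1394, 0.09  ]), [2.712567156018663, 1.165432789383413, 2.393583190186812]) wrist on .098 [0.5572 0.1426 0.098 ]
wrist (580, [254, 142, 31, 34], [265.6, 156.8])
scene (105, [273, 289, 11, 15], [277.7, 296.2])
red tri (array([0.5313, 0.2362, 0.0881]), [0.12004659761902306, 0.12004659761908215])
ball on z .119 [0.5476 0.1398 0.119 ]
```

```bash
python3 -m handwheel '{"gripper":[-1,-1,-1,-1,-1,-1,-1,-1],"slide":[[0,0,0],[0,0,0],[0,0,0],[0,0,0],[0,0,0],[0,0,0],[0,0,0],[0,0,0]],"yaw":[-0.125,-0.125,-0.125,-0.125,-0.125,-0.125,-0.125,-0.125]}' 
python3 -m handwheel '{"gripper":[-1,-1,-1,-1,-1,-1,-1,-1],"slide":[[0,0,0],[0,0,0],[0,0,0],[0,0,0],[0,0,0],[0,0,0],[0,0,0],[0,0,0]],"yaw":[-0.125,-0.125,-0.125,-0.125,-0.125,-0.125,-0.125,-0.125]}' 
python3 -m handwheel '{"gripper":[-1,-1,-1,-1,-1,-1,-1,-1],"slide":[[0,0,0],[0,0,0],[0,0,0],[0,0,0],[0,0,0],[0,0,0],[0,0,0],[0,0,0]],"yaw":[-0.125,-0.125,-0.125,-0.125,-0.125,-0.125,-0.125,-0.125]}' 
python3 -c "
from workcell import sensors
print(sensors.get_obs()['q'])"
```

```text
time: 2.92
ee_pos: [0.4987, 0.1778, 0.2525]
tcp_rot: [-178.7, -2.1, 76.1]
wrist_force: [-0.8, 0.5, -0.3]
opening: -0.0001
grasp_force: 0.0
time: 3.58
ee_pos: [0.4987, 0.1778, 0.2525]
tcp_rot: [178.9, -2.2, 133.4]
wrist_force: [-0.4, -0.6, 0.0]
opening: -0.0001
grasp_force: 0.0
time: 4.25
ee_pos: [0.4987, 0.1778, 0.2525]
tcp_rot: [177.5, -0.3, -169.3]
wrist_force: [0.7, 0.3, -0.5]
opening: 0.0001
grasp_force: 0.0
[18.3713134   2.14452629  7.35441655 95.17590176  2.48428521  7.70287089]
```

```bash
python3 -m handwheel '{"gripper":[-1,-1,-1,-1,-1,-1,-1,-1],"slide":[[0,0,0],[0,0,0],[0,0,0],[0,0,0],[0,0,0],[0,0,0],[0,0,0],[0,0,0]],"yaw":[-0.125,-0.125,-0.125,-0.125,-0.125,-0.125,-0.125,-0.125]}' >/dev/null
python3 -m handwheel '{"gripper":[-1,-1,-1,-1,-1,-1,-1,-1],"slide":[[0,0,0],[0,0,0],[0,0,0],[0,0,0],[0,0,0],[0,0,0],[0,0,0],[0,0,0]],"yaw":[-0.125,-0.125,-0.125,-0.125,-0.125,-0.125,-0.125,-0.125]}' >/dev/null
python3 -m handwheel '{"gripper":[-1,-1,-1,-1,-1,-1,-1,-1],"slide":[[0,0,0],[0,0,0],[0,0,0],[0,0,0],[0,0,0],[0,0,0],[0,0,0],[0,0,0]],"yaw":[-0.125,-0.125,-0.125,-0.125,-0.125,-0.125,-0.125,-0.125]}'
python3 -m handwheel '{"gripper":[-1,-1,-1],"slide":[[0,0,0],[0,0,0],[0,0,0]],"yaw":[-0.125,-0.125,-0.06]}'
python3 -c "
from workcell import sensors
print(sensors.get_obs()['q'])"
```

```text
time: 6.25
ee_pos: [0.4987, 0.1778, 0.2525]
tcp_rot: [-177.6, 0.6, 2.6]
wrist_force: [0.6, 1.1, -0.2]
opening: -0.0001
grasp_force: 0.0
time: 6.5
ee_pos: [0.4964, 0.1843, 0.2524]
tcp_rot: [-177.9, -0.1, 19.3]
wrist_force: [-1.0, 1.0, -0.9]
opening: 0.0001
grasp_force: 0.0
[  19.29511747    2.10031485    7.30851336   95.11315378    2.14158286
 -180.00382654]
```

```bash
python3 -m handwheel '{"gripper":[-1,-1,-1,-1],"slide":[[0,20,0],[0,20,0],[0,0,0],[0,0,0]],"yaw":[0,0,0,0]}'
python3 -c "
from workcell import sensors
print(sensors.get_obs()['q'])"
```

```text
time: 6.83
ee_pos: [0.5034, 0.1663, 0.2506]
tcp_rot: [-178.7, -0.1, 17.6]
wrist_force: [0.0, 0.4, 0.4]
opening: 0.0003
grasp_force: 0.0
[  17.61908836    2.19604118    7.21934338   94.97171378    1.30882212
 -179.94445096]
```

```bash
python3 -m handwheel '{"gripper":[-1,-1,-1,-1,-1],"slide":[[0,20,0],[0,20,0],[0,20,0],[0,0,0],[0,0,0]],"yaw":[0,0,0,0,0]}'
python3 -c "
from workcell import sensors
print(sensors.get_obs()['q'])"
```

```text
time: 7.25
ee_pos: [0.5125, 0.1384, 0.2495]
tcp_rot: [-180.0, -0.0, 15.0]
wrist_force: [0.2, -0.7, -0.4]
opening: -0.0
grasp_force: 0.0
[ 1.50917862e+01  2.31107901e+00  7.21443267e+00  9.48851700e+01
  2.80955709e-02 -1.79943799e+02]
```

```bash
python3 -m handwheel '{"gripper":[-1,-1,-1,-1,-1,-1],"slide":[[10.4,-34.4,0],[10.4,-34.4,0],[10.4,-34.4,0],[10.4,-34.4,0],[0,0,36],[0,0,36]],"yaw":[0,0,0,0,0,0]}'
python3 -m handwheel '{"gripper":[-1,-1,-1,-1],"slide":[[0,0,36],[0,0,36],[0,0,0],[0,0,0]],"yaw":[0,0,0,0]}'
python3 - <<'E'
from workcell import sensors, camera
import cv2, pickle
d={n:camera(n) for n in("scene","wrist")}
pickle.dump(d,open('d2.pkl','wb'))
im=cv2.hconcat([cv2.resize(d['scene']['img'][200:350,200:400],(400,300),interpolation=cv2.INTER_CUBIC),cv2.resize(d['wrist']['img'],(400,300))])
cv2.imwrite('pics/a2.png',im[:,:,::-1])
o=sensors.get_obs();print(o['q'])
E
```

```text
time: 7.75
ee_pos: [0.5176, 0.2857, 0.1785]
tcp_rot: [-179.9, -0.3, 15.3]
wrist_force: [1.3, -0.8, 0.3]
opening: 0.0001
grasp_force: 0.0
time: 8.08
ee_pos: [0.5156, 0.2824, 0.1046]
tcp_rot: [180.0, 0.2, 15.1]
wrist_force: [-0.1, -0.7, 0.7]
opening: -0.0003
grasp_force: 0.0
[ 2.86810326e+01  9.79872837e+00 -2.52537089e-01  7.97426386e+01
  2.54382448e-02 -1.66427143e+02]
```

View pics/a2.png

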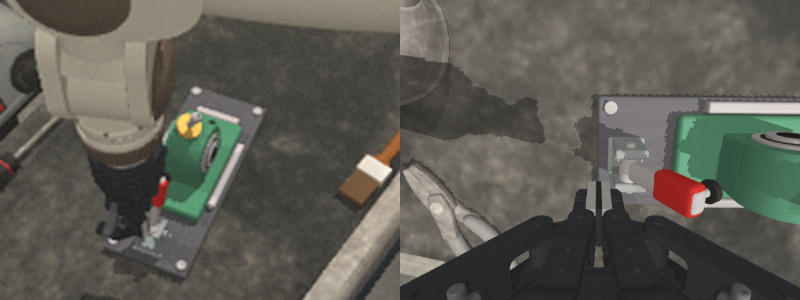

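```bash
python3 -m handwheel '{"gripper":[-1,-1,-1,-1,-1],"slide":[[1,10,-14],[0,12,0],[0,12,0],[0,4,1],[0,4,2]],"yaw":[0,0,0,0,0]}'
python3 -m handwheel '{"gripper":[-1,-1,-1,-1,-1,-1,-1,-1],"slide":[[0,6,4],[0,6,5],[0,6,6],[0,5,7],[0,4,7],[0,3,8],[0,2,8],[0,0,0]],"yaw":[0,0,0,0,0,0,0,0]}'
```

```text
time: 8.6
ee_pos: [0.5293, 0.2418, 0.1174]
tcp_rot: [-179.9, -0.1, 15.0]
wrist_force: [-0.2, 2.4, 4.1]
opening: -0.0002
grasp_force: 2.0
time: 9.27
ee_pos: [0.5372, 0.2114, 0.0717]
tcp_rot: [-179.9, -0.1, 15.1]
wrist_force: [1.7, 1.0, 4.2]
opening: -0.0001
grasp_force: 2.6
```

```bash
python3 -m handwheel '{"gripper":[-1,-1,-1],"slide":[[0,0,2],[0,0,0],[0,0,0]],"yaw":[0,0,0]}' | grep -E "ee_pos|force"
python3 -m handwheel '{"gripper":[-1,-1,-1],"slide":[[0,0,2],[0,0,0],[0,0,0]],"yaw":[0,0,0]}'| grep -E "ee_pos|force"
python3 -m handwheel '{"gripper":[-1,-1,-1],"slide":[[0,0,2],[0,0,0],[0,0,0]],"yaw":[0,0,0]}'| grep -E "ee_pos|force"
```

```text
ee_pos: [0.5373, 0.2114, 0.0714]
wrist_force: [-5.4, -3.2, 19.9]
grasp_force: 10.0
ee_pos: [0.5374, 0.2115, 0.0713]
wrist_force: [-10.5, -5.3, 33.3]
grasp_force: 16.9
ee_pos: [0.5374, 0.2115, 0.0712]
wrist_force: [-16.0, -8.8, 47.0]
grasp_force: 23.9
```

```bash
python3 -m handwheel '{"gripper":[-1,-1,-1,-1,-1,-1,-1,-1],"slide":[[0,0,-8],[0,0,-15],[0,0,-30],[0,0,-35],[0,0,-35],[0,0,-35],[0,0,-22],[0,0,0]],"yaw":[0,0,0.125,0.125,0.125,0.125,0.125,0.125]}' 
python3 -m handwheel '{"gripper":[0.2,0.2,0.2,0.2,0.2,0.2,0.2,0.2],"slide":[[0,0,0],[0,0,0],[0,0,0],[0,0,0],[0,0,0],[0,0,0],[0,0,0],[0,0,0]],"yaw":[0.125,0.125,0.125,0.125,0.125,0.125,0.125,0.125]}' |grep tcp
python3 -m handwheel '{"gripper":[0.2,0.2,0.2,0.2,0.2,0.2,0.2,0.2],"slide":[[0,0,0],[0,0,0],[0,0,0],[0,0,0],[0,0,0],[0,0,0],[0,0,0],[0,0,0]],"yaw":[0.125,0.125,0.125,0.125,0.125,0.125,0.125,0.125]}' |grep tcp
python3 -m handwheel '{"gripper":[0.2,0.2,0.2,0.2,0.2,0.2,0.2,0.2],"slide":[[0,0,0],[0,0,0],[0,0,0],[0,0,0],[14,-32,0],[14,-32,0],[14,-32,0],[14,-32,0]],"yaw":[0.125,0.125,0.125,0.017,0,0,0,0]}' 
python3 -m handwheel '{"gripper":[0.2,0.2,0.2,0.2,0.2,0.2,0.2,0.2],"slide":[[14,-32,0],[14,-32,0],[14,-32,0],[14,-32,0],[14,-32,0],[14,-32,0],[14,-32,0],[0,0,0]],"yaw":[0,0,0,0,0,0,0,0]}'
python3 - <<'E'
from workcell import sensors, camera
import cv2, pickle
d={n:camera(n) for n in("scene","wrist","top")}
pickle.dump(d,open('d3.pkl','wb'))
cv2.imwrite('pics/w3.png',d['wrist']['img'][:,:,::-1])
o=sensors.get_obs();print(o['q'],o['time'],o['ee_pos'])
E
```

```text
time: 10.68
ee_pos: [0.5379, 0.2118, 0.2503]
tcp_rot: [-179.7, -0.2, -28.2]
wrist_force: [1.6, 0.1, -0.5]
opening: 0.0002
grasp_force: 0.0
tcp_rot: [179.9, 0.0, -85.5]
tcp_rot: [180.0, -0.1, -142.8]
time: 12.68
ee_pos: [0.5155, 0.0721, 0.2447]
tcp_rot: [180.0, -0.0, -164.6]
wrist_force: [-0.5, 1.4, 0.3]
opening: 0.0516
grasp_force: 0.0
time: 13.35
ee_pos: [0.4787, -0.173, 0.2444]
tcp_rot: [-180.0, -0.1, -164.9]
wrist_force: [0.9, -0.3, -0.7]
opening: 0.0511
grasp_force: 0.0
[-1.93970102e+01 -7.99314261e-01  3.55090459e+00  9.43936657e+01
  5.20132905e-02 -3.45433744e+01] 13.5 [ 0.479619   -0.16861609  0.24480773]
```

View pics/w3.png

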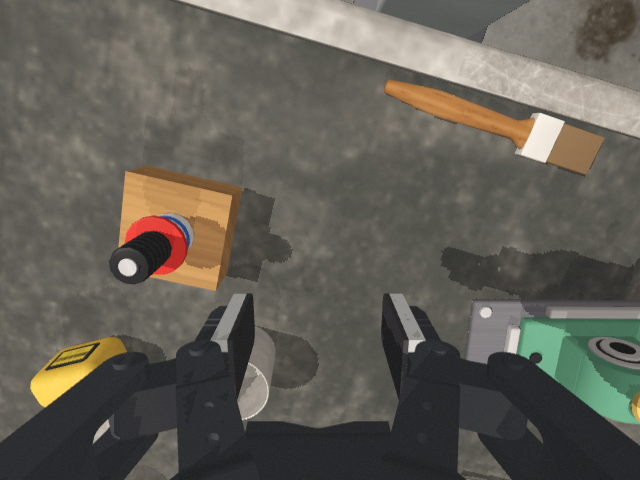

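The wrist picture shows the stand's top corners near (124,172), (241,191), (218,290), the gun's red flange around (160,243) and the grip's end disc at (126,267). The cup is at about (255,380) and the tape at (80,370), clear of the stand.

```bash
python3 - <<'E'
from h import *
np.set_printoptions(precision=4,suppress=True)
d=pickle.load(open('d3.pkl','rb')); w=d['wrist']
a,b,c=[onz(w,*p,.045) for p in((124,172),(241,191),(218,290))]
print('stand',(a+c)/2,np.linalg.norm(a-b),np.linalg.norm(b-c),'yaw',np.degrees(np.arctan2(*(a-b)[1::-1])))
print('cap',onz(w,126,267,.127))
for n,bx in(('wrist',(100,180,210,290)),('top',(420,240,455,270)),('scene',(380,160,412,190))):
    q=max(blobs(d[n]['img'],(0,150,60),(6,255,255),bx),key=lambda b:b[0])
    p=cv2.convexHull(np.argwhere(q[3])[:,::-1].astype(np.int32)); el=cv2.fitEllipse(p); print(n,q[:3],el,'flange',onz(d[n],*el[0],.080))
E
```

```text
stand [ 0.5283 -0.2886  0.045 ] 0.09774482797082308 0.09432633435289368 yaw -84.31649577026725
cap [ 0.529  -0.2905  0.127 ]
wrist (1480, [125, 216, 62, 59], [162.1, 239.5]) ((155.73583984375, 244.86080932617188), (56.65116882324219, 63.36711502075195), 116.51185607910156) flange [ 0.5279 -0.2897  0.08  ]Traceback (most recent call last):
  File "<stdin>", line 8, in <module>
ValueError: max() iterable argument is empty
```

```bash
python3 -m handwheel '{"gripper":[0.2,0.2,0.2,0.2,0.2,0.2],"slide":[[-4,-32.5,0],[-4,-32.5,0],[-4,-32.5,0],[-4,-32.5,0],[0,0,0],[0,0,0]],"yaw":[0,0,0,0,0,0]}'
python3 - <<'E'
from workcell import sensors, camera
from h import *
np.set_printoptions(precision=4,suppress=True)
o=sensors.get_obs(); w=camera('wrist'); cv2.imwrite('pics/w4.png',w['img'][:,:,::-1])
y=np.radians(o['tcp_rot'][2]); 
for b in blobs(w['img'],(0,150,60),(6,255,255),(200,100,440,400),100):
    p=cv2.convexHull(np.argwhere(b[3])[:,::-1].astype(np.int32)); el=cv2.fitEllipse(p); X=onz(w,*el[0],.080); dd=X[:2]-o['ee_pos'][:2]
    print(b[:3],el,X,'tool dx,dy',dd@[np.cos(y),np.sin(y)],dd@[np.sin(y),-np.cos(y)])
print(o['ee_pos'],o['tcp_rot'])
E
```

```text
time: 14.0
ee_pos: [0.5298, -0.2896, 0.2438]
tcp_rot: [179.9, -0.1, -164.8]
wrist_force: [-0.2, 1.2, 0.6]
opening: 0.0514
grasp_force: 0.0
(1408, [288, 193, 62, 53], [318.5, 213.2]) ((318.5950012207031, 222.4954833984375), (60.12858581542969, 61.535804748535156), 92.59210968017578) [ 0.5279 -0.2896  0.08  ] tool dx,dy 0.0018567691047705727 0.0005459294129546681
[ 0.5298 -0.2896  0.2438] [ 179.8736   -0.0624 -164.8336]
```

View pics/w4.png

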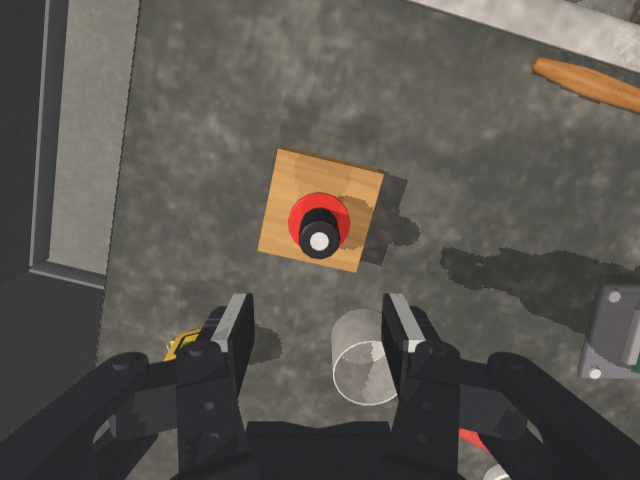

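The wrist picture shows the gun centred between the fingers, flange at (319,222) and cap at (319,241); the cup at (365,370) is outside the fingers' path. I go down and grip.

```bash
python3 -m handwheel '{"gripper":[0.2,0.2,0.2,0.2,0.2,0.2],"slide":[[1.5,0.5,34],[0,0,34],[0,0,34],[0,0,25],[0,0,8],[0,0,0]],"yaw":[0,0,0,0,0,0]}'
python3 -m handwheel '{"gripper":[-1,-1,-1,-1,-1,-1,-1],"slide":[[0,0,0],[0,0,0],[0,0,0],[0,0,0],[0,0,0],[0,0,0],[0,0,0]],"yaw":[0,0,0,0,0,0,0]}' 40
```

```text
time: 14.55
ee_pos: [0.5267, -0.2877, 0.1088]
tcp_rot: [179.8, -0.1, -164.8]
wrist_force: [-0.6, 0.2, 0.9]
opening: 0.0511
grasp_force: 0.0
time: 15.13
ee_pos: [0.5285, -0.2896, 0.1129]
tcp_rot: [-179.9, 0.2, -164.9]
wrist_force: [-0.7, 4.2, 7.6]
opening: 0.0272
grasp_force: 39.5
```

```bash
python3 -m handwheel '{"gripper":[-1,-1],"slide":[[0,0,0],[0,0,0]],"yaw":[0,0]}'
python3 -c "
from workcell import sensors,camera
o=sensors.get_obs();print(o['ee_pos'],o['wrist_force'],o['q'])
import cv2
im=camera('scene')['img'][110:230,320:480]
cv2.imwrite('pics/s5.png',cv2.resize(im,(640,480),interpolation=cv2.INTER_CUBIC)[:,:,::-1])"
```

```text
time: 15.3
ee_pos: [0.5285, -0.2896, 0.113]
tcp_rot: [-179.9, 0.2, -164.9]
wrist_force: [-0.7, 3.7, 7.2]
opening: 0.0274
grasp_force: 39.5
[ 0.52853302 -0.28963528  0.11295823] [-0.71670964  3.74811881  7.17218449] [-28.7652799   11.46453968   2.17029442  80.51442915   0.09642751
 -43.86802084]
```

```bash
python3 -m handwheel '{"gripper":[-1,-1,-1,-1,-1,-1],"slide":[[0,0,-5],[0,0,-5],[0,0,-5],[0,0,-5],[0,0,0],[0,0,0]],"yaw":[0,0,0,0,0,0]}' 40
python3 -c "
from workcell import camera
import cv2
a=camera('scene')['img'][110:230,320:480];b=camera('wrist')['img']
im=cv2.hconcat([cv2.resize(a,(400,300),interpolation=cv2.INTER_CUBIC),cv2.resize(b,(400,300))])
cv2.imwrite('pics/s6.png',im[:,:,::-1])"
```

```text
time: 15.85
ee_pos: [0.5277, -0.2898, 0.1306]
tcp_rot: [180.0, 0.0, -164.9]
wrist_force: [0.1, 0.2, -4.8]
opening: 0.0271
grasp_force: 39.7
```

View pics/s6.png

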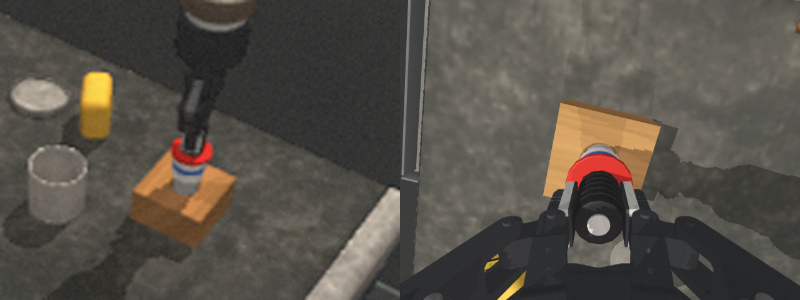

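The scene crop shows the gun raised with its nose still in the stand's hole; the wrist view shows the grip held upright between the pads. The tool can only turn about its own z, so I tilt the gun in the grip about the pad axis, against the hole's rim.

```bash
python3 -m handwheel '{"gripper":[-1,-1,-1,-1,-1,-1],"slide":[[3,0,0],[3,0,0],[3,0,0],[3,0,0],[0,0,0],[0,0,0]],"yaw":[0,0,0,0,0,0]}' | grep -E "ee|rot|force"
python3 -m handwheel '{"gripper":[-1,-1,-1,-1,-1,-1],"slide":[[4,0,0],[4,0,0],[4,0,0],[0,0,0],[0,0,0],[0,0,0]],"yaw":[0,0,0,0,0,0]}' | grep -E "ee|rot|force"
python3 - <<'E'
from workcell import camera
import pickle
pickle.dump({n:camera(n) for n in('scene','wrist')},open('d7.pkl','wb'))
E
```

```text
ee_pos: [0.516, -0.2928, 0.1305]
tcp_rot: [180.0, 0.1, -164.9]
wrist_force: [4.9, 2.0, -2.3]
grasp_force: 39.6
ee_pos: [0.5042, -0.296, 0.1303]
tcp_rot: [180.0, 0.0, -164.9]
wrist_force: [2.7, 0.6, -1.2]
grasp_force: 39.8
```

```bash
python3 -m handwheel '{"gripper":[-1,-1,-1,-1,-1,-1],"slide":[[4,0,0],[4,0,0],[4,0,0],[4,0,0],[0,0,0],[0,0,0]],"yaw":[0,0,0,0,0,0]}' | grep -E "ee|rot|force"
python3 -m handwheel '{"gripper":[-1,-1,-1,-1,-1,-1,-1,-1],"slide":[[0,0,-10],[0,0,-20],[0,0,-30],[0,0,-30],[0,0,-30],[0,0,0],[0,0,0],[0,0,0]],"yaw":[0,0,0,0,0,0,0,0]}' 60
python3 - <<'E'
from workcell import camera
import pickle,cv2
d={n:camera(n) for n in('scene','wrist','top')}
pickle.dump(d,open('d8.pkl','wb'))
a=d['scene']['img'][90:210,330:490];b=d['wrist']['img']
im=cv2.hconcat([cv2.resize(a,(400,300),interpolation=cv2.INTER_CUBIC),cv2.resize(b,(400,300))])
cv2.imwrite('pics/s8.png',im[:,:,::-1])
E
```

```text
ee_pos: [0.4888, -0.3001, 0.1302]
tcp_rot: [180.0, 0.0, -164.9]
wrist_force: [2.9, 1.6, -2.5]
grasp_force: 39.8
time: 18.22
ee_pos: [0.4886, -0.3002, 0.2495]
tcp_rot: [179.9, -0.1, -164.9]
wrist_force: [-0.0, -0.5, -3.9]
opening: 0.0266
grasp_force: 60.2
```

View pics/s8.png

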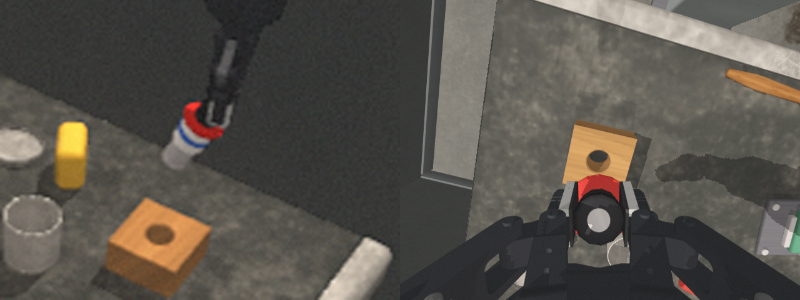

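The scene crop shows the gun clear of the stand and leaning, nose tip at crop (172,160) → scene (399,154), leaning the right way; the wrist view shows its cap at crop (598,220) → wrist (317,352). Next I measure the lean.

```bash
cat > tilt.py <<'E'
from h import *
def onplane(c,u,v,p,n):
    o,d=ray(c,u,v); return o+d*((p-o)@n)/(d@n)
def tilt(d,p,yaw,box):
    y=np.radians(yaw); n=np.array([np.sin(y),-np.cos(y),0]); tx=np.array([np.cos(y),np.sin(y),0])
    img=d['scene']['img']; x0,y0,x1,y1=box
    h=cv2.cvtColor(np.ascontiguousarray(img),cv2.COLOR_RGB2HSV).astype(int)
    def cen(m):
        k=np.zeros(m.shape,np.uint8);k[y0:y1,x0:x1]=m[y0:y1,x0:x1]
        nn,l,s,ce=cv2.connectedComponentsWithStats(k); i=1+np.argmax(s[1:,4]); return ce[i],s[i]
    red=((h[...,0]<7)|(h[...,0]>172))&(h[...,1]>130)&(h[...,2]>70)
    blue=(h[...,0]>95)&(h[...,0]<130)&(h[...,1]>90)&(h[...,2]>50)
    nose=(h[...,1]<70)&(h[...,2]>95)
    P={}
    for nm,m in(('red',red),('blue',blue),('nose',nose)):
        try: ce,s=cen(m)
        except ValueError: continue
        X=onplane(d['scene'],*ce,p,n); r=X-p; P[nm]=r
        print(nm,ce.round(1),s,'along tool -x,down mm',(-r@tx*1e3).round(1),(-r[2]*1e3).round(1),'deg',np.degrees(np.arctan2(-r@tx,-r[2])).round(1))
    q=P['nose']-P['red']; print('nose-red deg',np.degrees(np.arctan2(-q@tx,-q[2])))
E
python3 - <<'E'
from tilt import *
d=pickle.load(open('d8.pkl','rb')); p=np.array([.4886,-.3002,.2495])
tilt(d,p,-164.9,(385,125,430,162))
w=d['wrist']; h=cv2.cvtColor(w['img'],cv2.COLOR_RGB2HSV)
y=np.radians(-164.9);X=onplane(w,317,352,p,np.array([np.sin(y),-np.cos(y),0]));r=X-p;tx=np.array([np.cos(y),np.sin(y),0])
print('cap',r@tx,r[2],np.degrees(np.arctan2(r@tx,r[2])))
c=d['scene']; print(proj(c,p))
E
```

```text
red [409.4 138.6] [403 130  17  16 109] along tool -x,down mm 19.9 35.3 deg 29.5
blue [405.1 144.8] [401 139  12  10  22] along tool -x,down mm 28.2 58.5 deg 25.7
nose [401.  150.4] [394 141  17  17 135] along tool -x,down mm 36.5 80.5 deg 24.4
nose-red deg 20.179293902273635
cap -4.530483752206728 -7.043156905623051 -147.24900453077868
[419.02163556 129.45927551]
```

```bash
python3 -m handwheel '{"gripper":[-1,-1,-1,-1,-1,-1,-1,-1],"slide":[[-10,34,-8],[-10,34,-8],[-10,34,-8],[-10,34,-8],[-10,34,-8],[-10,34,-8],[-10,34,-8],[-10,34,-8]],"yaw":[0,0,0,0,0,0,0,0]}' 100 | grep -E "time|ee|rot"
python3 -m handwheel '{"gripper":[-1,-1,-1,-1,-1,-1,-1],"slide":[[-10,34,-8],[-10,34,-8],[-10,34,-8],[-10,34,-8],[0,0,0],[0,0,0],[0,0,0]],"yaw":[0,0,0,0,0,0,0]}' | grep -E "time|ee|rot"
python3 - <<'E'
from workcell import camera,sensors
from tilt import *
d={n:camera(n) for n in('scene','wrist','top')}
pickle.dump(d,open('d9.pkl','wb'))
o=sensors.get_obs();print(o['q'],o['wrist_force']); p=o['ee_pos']; u,v=proj(d['scene'],p).astype(int);print(u,v)
tilt(d,p,o['tcp_rot'][2],(u-50,v-10,u+20,v+60))
a=d['scene']['img'][v-40:v+80,u-80:u+80]
cv2.imwrite('pics/s9.png',cv2.resize(a,(800,600),interpolation=cv2.INTER_CUBIC)[:,:,::-1])
E
```

```text
time: 19.03
ee_pos: [0.4947, -0.0151, 0.314]
tcp_rot: [180.0, -0.1, -164.9]
time: 19.62
ee_pos: [0.4984, 0.125, 0.3456]
tcp_rot: [180.0, -0.1, -164.9]
[ 1.39546925e+01  3.40298793e+00  1.93592039e+01  1.05976158e+02
  1.66222702e-02 -1.04421583e+00] [ 0.0574913  -0.0460746  -3.64697449]
317 195
red [293.1 210. ] [270 198  52  24 429] along tool -x,down mm 55.2 62.6 deg 41.4
blue [303.5 215.1] [298 209  15  10  25] along tool -x,down mm 31.7 69.1 deg 24.6
nose [304.5 249.4] [286 240  47  15 361] along tool -x,down mm 33.2 187.9 deg 10.0
nose-red deg -9.939239511878311
```

View pics/s9.png

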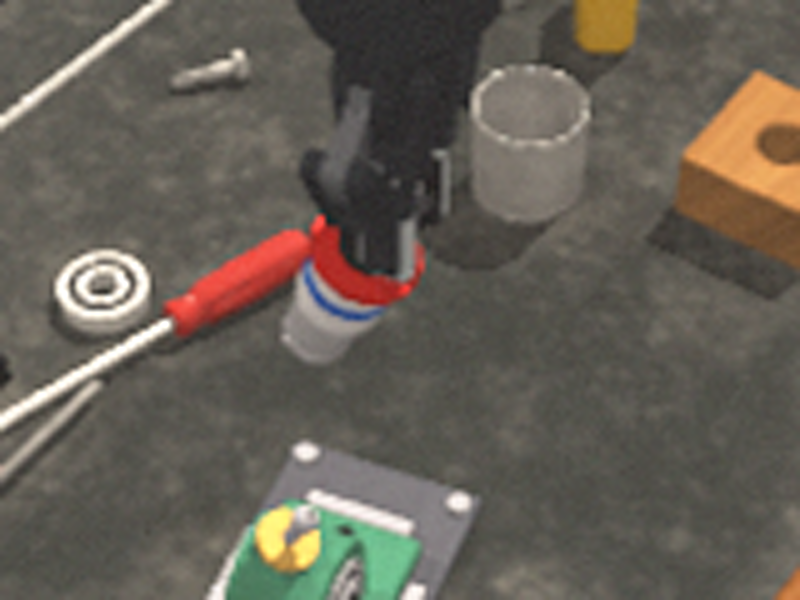

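The crop shows the gun leaning with its mouth's middle near crop (315,345) → scene (300,224), the blue band's middle near (343,295) → (305.7,214), and the brass collar with the ball below at (290,540) → (295,263).

```bash
python3 - <<'E'
from tilt import *
d=pickle.load(open('d9.pkl','rb')); c=d['scene']; p=np.array([.4984,.125,.3456]); y=np.radians(-164.9)
tx=np.array([np.cos(y),np.sin(y),0]); n=np.array([np.sin(y),-np.cos(y),0])
for nm,u,v in(('mouth',300,224),('band',305.7,214),):
    r=onplane(c,u,v,p,n)-p; print(nm,-r@tx,-r[2],np.degrees(np.arctan2(-r@tx,-r[2])))
for th in(20,22.5,25,27.5):
    a=-tx*np.sin(np.radians(th))-np.array([0,0,np.cos(np.radians(th))])
    print(th,'mouth',proj(c,p+.098*a),'band',proj(c,p+.052*a))
# silhouette midline of nose/barrel: light or blue pixels, row by row
h=cv2.cvtColor(c['img'],cv2.COLOR_RGB2HSV).astype(int); 
m=((h[...,2]>125)|((h[...,0]>100)&(h[...,0]<130)&(h[...,1]>100)))&~(((h[...,0]<8)|(h[...,0]>170))&(h[...,1]>110))
k=np.zeros(m.shape,np.uint8);k[202:230,290:325]=m[202:230,290:325]
nn,l,s,ce=cv2.connectedComponentsWithStats(k);i=1+np.argmax(s[1:,4]);print(s[i],ce[i])
for v in range(205,230):
    xs=np.where(l[v]==i)[0]
    if len(xs): print(v,xs.min(),xs.max(),end='; ')
ed=cv2.minAreaRect(np.argwhere(l==i)[:,::-1].astype(np.float32));print(ed)
E
```

```text
mouth 0.04033738750229348 0.0996562517714894 22.03639154787821
band 0.02587142540738875 0.06172755622732329 22.739668283327592
20 mouth [302.7961121  222.56903583] band [309.1546839  210.86323225]
22.5 mouth [301.0576513  221.57684682] band [308.19560416 210.31340647]
25 mouth [299.34573159 220.54001889] band [307.25212404 209.7381239 ]
27.5 mouth [297.66283476 219.45997341] band [306.32580388 209.13830995]
[293 207  20  20 192] [300.953125   217.54166667]
207 299 299; 208 298 299; 209 296 299; 210 296 300; 211 296 301; 212 296 302; 213 296 304; 214 296 305; 215 296 307; 216 295 311; 217 295 312; 218 294 311; 219 294 311; 220 294 310; 221 294 308; 222 293 305; 223 294 303; 224 295 299; 225 296 300; 226 298 301; ((300.3800048828125, 218.16000366210938), (18.000001907348633, 16.200002670288086), 36.86989212036133)
```

```bash
python3 -m handwheel '{"gripper":[-1,-1,-1,-1,-1,-1,-1],"slide":[[-0.5,0.4,30],[-0.5,0.4,30],[-0.5,0.3,30],[-0.5,0.3,20],[0,0,10],[0,0,0],[0,0,0]],"yaw":[0,0,0,0,0,0,0]}' | grep -E "time|ee|rot|force"
python3 - <<'E'
from workcell import camera,sensors
from tilt import *
d={n:camera(n) for n in('scene','wrist','top')}
pickle.dump(d,open('d10.pkl','wb'))
o=sensors.get_obs();p=o['ee_pos'];print(p); c=d['scene']
a=cv2.resize(c['img'][205:285,245:345],(400,320),interpolation=cv2.INTER_CUBIC); b=cv2.resize(d['wrist']['img'],(400,300)); b=cv2.copyMakeBorder(b,0,20,0,0,0)
cv2.imwrite('pics/s10.png',cv2.hconcat([a,b])[:,:,::-1])
O=np.array([.5562,.1421,.1]);ax=np.array([-.408,-.110,.906])
for s in(0,.021,.028,.04,.138): print(s,proj(c,O+ax*s))
E
```

```text
time: 20.35
ee_pos: [0.5002, 0.1263, 0.2272]
tcp_rot: [180.0, 0.0, -165.0]
wrist_force: [-0.6, 0.5, -3.4]
grasp_force: 99.2
[0.50079814 0.1268798  0.22830745]
0 [294.46625204 261.61240087]
0.021 [297.49947084 258.01941896]
0.028 [298.53219716 256.79610893]
0.04 [300.32855154 254.66824766]
0.138 [316.34644859 235.69433966]
```

View pics/s10.png

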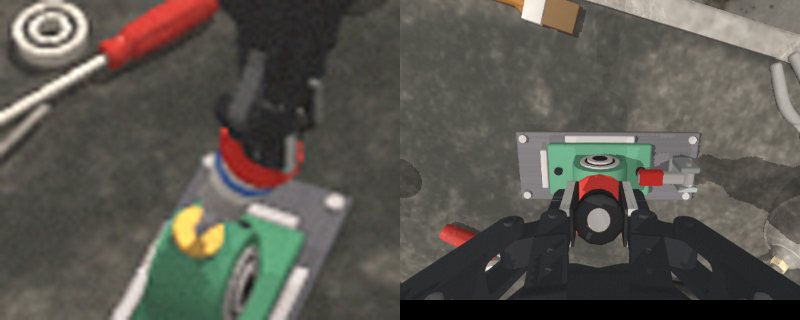

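The scene crop shows the gun's nose just above the collar (brass at crop (197,232)), leaning along the nipple; the wrist view shows the red clamp sleeve level on the housing's foot at (650,177). That was my tenth picture, so from here I measure by numbers only: silhouette midlines against an earlier background.

```bash
cat > mid.py <<'E'
from tilt import *
from scipy.ndimage import map_coordinates
def midline(c,bg,p,yaw,st,th0=24,show=False):
    y=np.radians(yaw);tx=np.array([np.cos(y),np.sin(y),0]);n=np.array([np.sin(y),-np.cos(y),0])
    D=np.linalg.norm(c['img'].astype(float)-bg['img'].astype(float),axis=2); D=cv2.GaussianBlur(D,(0,0),.7)
    ax=-tx*np.sin(np.radians(th0))-np.array([0,0,np.cos(np.radians(th0))])
    out=[]
    for s,half in st:
        q=proj(c,p+ax*s);q2=proj(c,p+ax*(s+.01));e=(q2-q)/np.linalg.norm(q2-q);f=np.array([-e[1],e[0]])
        t=np.arange(-16,16.01,.25);pr=map_coordinates(D,[q[1]+t*f[1],q[0]+t*f[0]],order=1)
        i0=np.argmin(abs(t)); th=.5*np.median(pr[abs(t)<3])
        a=i0
        while a>0 and pr[a]>th:a-=1
        b=i0
        while b<len(t)-1 and pr[b]>th:b+=1
        m=q+f*(t[a]+t[b])/2; w=(t[b]-t[a])
        r=onplane(c,*m,p,n)-p
        pxmm=np.linalg.norm(q2-q)/10
        z=(np.array(c['R'])@(p+ax*s)+np.array(c['t']))[2]
        print(f's {s*1e3:.0f} mid {m.round(1)} width mm {w*z/c["fx"]*1e3:.1f} (exp {half*2}) off px {(t[a]+t[b])/2:.2f} -> tx,down {-r@tx*1e3:.1f} {-r[2]*1e3:.1f}  ang {np.degrees(np.arctan2(-r@tx,-r[2])):.1f} level {th*2:.0f}')
        out.append([-r@tx,-r[2]])
    out=np.array(out);return out
E
python3 - <<'E'
from mid import *
L=[pickle.load(open(f'd{i}.pkl','rb')) for i in(1,8,9,10)]
st=[(s/1e3,h) for s,h in((45,19),(50,19),(55,19),(60,19),(65,19),(74,15),(80,15),(86,15),(92,15))]
for nm,d,bg,p in(('d9',L[2],L[1],[.4984,.125,.3456]),('d8',L[1],L[0],[.4886,-.3002,.2495]),('d10',L[3],L[1],[.5005,.1266,.2278])):
    print(nm);o=midline(d['scene'],bg['scene'],np.array(p),-164.9,st)
    k=np.polyfit(o[:,1],o[:,0],1);print('slope deg',np.degrees(np.arctan(k[0])),'offset mm',k[1]*1e3)
E
```

```text
d9
s 45 mid [307.8 207.5] width mm 50.0 (exp 38) off px 1.25 -> tx,down 20.5 39.9  ang 27.3 level 63
s 50 mid [307.  208.8] width mm 43.6 (exp 38) off px 1.12 -> tx,down 22.4 44.6  ang 26.7 level 90
s 55 mid [306.5 210.3] width mm 37.1 (exp 38) off px 0.75 -> tx,down 23.7 49.5  ang 25.6 level 104
s 60 mid [305.1 211.2] width mm 35.7 (exp 38) off px 1.38 -> tx,down 26.9 53.4  ang 26.7 level 103
s 65 mid [304.4 212.5] width mm 38.4 (exp 38) off px 1.25 -> tx,down 28.7 58.1  ang 26.3 level 91
s 74 mid [303.1 214.8] width mm 39.8 (exp 30) off px 1.00 -> tx,down 31.9 66.6  ang 25.6 level 104
s 80 mid [302.2 216.3] width mm 37.4 (exp 30) off px 0.88 -> tx,down 34.2 72.2  ang 25.3 level 89
s 86 mid [301.2 217.7] width mm 31.2 (exp 30) off px 0.88 -> tx,down 36.6 77.7  ang 25.2 level 141
s 92 mid [300.5 219.2] width mm 28.2 (exp 30) off px 0.62 -> tx,down 38.6 83.4  ang 24.8 level 137
slope deg 22.916758319108673 offset mm 3.6688962865356487
d8
s 45 mid [408.8 139.8] width mm 43.4 (exp 38) off px 1.12 -> tx,down 20.9 39.4  ang 27.9 level 99
s 50 mid [408.  141.1] width mm 39.6 (exp 38) off p
[... 1041 characters left out ...]
off px 0.62 -> tx,down 23.6 49.4  ang 25.5 level 98
s 60 mid [306.3 246.8] width mm 37.6 (exp 38) off px 0.25 -> tx,down 24.9 54.5  ang 24.6 level 119
s 65 mid [305.2 247.5] width mm 34.8 (exp 38) off px 0.62 -> tx,down 27.6 58.5  ang 25.3 level 119
s 74 mid [303.3 248.8] width mm 38.5 (exp 30) off px 1.38 -> tx,down 32.7 65.6  ang 26.5 level 51
s 80 mid [302.6 250.1] width mm 38.7 (exp 30) off px 1.12 -> tx,down 34.7 71.5  ang 25.9 level 49
s 86 mid [305.8 254.5] width mm 55.2 (exp 30) off px -4.12 -> tx,down 27.0 84.6  ang 17.7 level 48
s 92 mid [305.5 256.1] width mm 51.9 (exp 30) off px -4.88 -> tx,down 28.0 91.2  ang 17.0 level 62
slope deg 9.540502493264166 offset mm 16.287584458755077
```

```bash
python3 -m handwheel '{"gripper":[-1,-1,-1,-1,-1,-1],"slide":[[-1.7,0,3.6],[-1.7,0,3.6],[-1.7,0,3.6],[-1.7,0,3.6],[0,0,0],[0,0,0]],"yaw":[0,0,0,0,0,0]}' | grep -E "time|ee|rot|force"
python3 -m handwheel '{"gripper":[-1,-1,-1,-1],"slide":[[-1.7,0,3.6],[0,0,0],[0,0,0],[0,0,0]],"yaw":[0,0,0,0]}' | grep -E "ee|rot|force"
python3 -c "
from workcell import sensors
o=sensors.get_obs();print(o['ee_pos'],o['wrist_force'],o['torque'])"
```

```text
time: 21.0
ee_pos: [0.5066, 0.1287, 0.2117]
tcp_rot: [180.0, -0.0, -164.9]
wrist_force: [-0.2, 0.3, -3.4]
grasp_force: 99.2
ee_pos: [0.5084, 0.1291, 0.2086]
tcp_rot: [180.0, 0.0, -164.9]
wrist_force: [0.2, -0.5, -3.7]
grasp_force: 99.2
[0.50836834 0.12914066 0.20856228] [ 0.16437079 -0.50888128 -3.73661739] [-0.02814364  0.09677654 -0.00636774]
```

```bash
python3 -m handwheel '{"gripper":[-1,-1,-1],"slide":[[-1.3,0,2.7],[0,0,0],[0,0,0]],"yaw":[0,0,0]}' | grep -E "ee|rot|force"
python3 -m handwheel '{"gripper":[-1,-1,-1],"slide":[[-1.3,0,2.7],[0,0,0],[0,0,0]],"yaw":[0,0,0]}' | grep -E "ee|rot|force"
python3 -c "
from workcell import sensors
o=sensors.get_obs();print(o['ee_pos'],o['wrist_force'],o['torque'])"
```

```text
ee_pos: [0.5094, 0.1297, 0.2059]
tcp_rot: [179.9, 0.0, -164.9]
wrist_force: [-2.6, 1.7, -1.9]
grasp_force: 99.6
ee_pos: [0.5111, 0.1298, 0.2028]
tcp_rot: [180.0, 0.0, -164.9]
wrist_force: [-0.1, -0.3, -5.3]
grasp_force: 99.4
[0.51109559 0.12983547 0.20284313] [-0.05620294 -0.313919   -5.27435631] [ 0.20885326 -0.00823748  0.00523172]
```

```bash
for i in 1; do python3 -m handwheel '{"gripper":[-1,-1,-1],"slide":[[-1.3,0,2.7],[0,0,0],[0,0,0]],"yaw":[0,0,0]}' | grep -E "ee|force"; done
python3 -c "
from workcell import sensors
o=sensors.get_obs();print(o['torque'])"
python3 -m handwheel '{"gripper":[-1,-1,-1],"slide":[[-1.3,0,2.7],[0,0,0],[0,0,0]],"yaw":[0,0,0]}' | grep -E "ee|force"
python3 -c "
from workcell import sensors
o=sensors.get_obs();print(o['torque'])"
```

```text
ee_pos: [0.5123, 0.1302, 0.1993]
wrist_force: [3.3, 2.1, -9.5]
grasp_force: 99.0
[ 0.40705428 -0.38150711  0.04015653]
ee_pos: [0.5133, 0.1305, 0.1968]
wrist_force: [0.6, 1.9, -8.4]
grasp_force: 98.9
[0.3606071  0.03770775 0.04718576]
```

```bash
python3 -m handwheel '{"gripper":[-1,-1,-1],"slide":[[-1.3,0.5,2.7],[0,0,0],[0,0,0]],"yaw":[0,0,0]}' | grep -E "ee|force"
python3 -c "
from workcell import sensors
o=sensors.get_obs();print(o['torque'])"
python3 -m handwheel '{"gripper":[-1,-1,-1],"slide":[[-1.3,0.3,2.7],[0,0,0],[0,0,0]],"yaw":[0,0,0]}' | grep -E "ee|force"
python3 -c "
from workcell import sensors
o=sensors.get_obs();print(o['torque'])"
```

```text
ee_pos: [0.5144, 0.1312, 0.1955]
wrist_force: [-3.8, -0.8, -0.0]
grasp_force: 99.4
[-0.11759374  0.94676899  0.00223099]
ee_pos: [0.5156, 0.1317, 0.1929]
wrist_force: [-4.7, -2.7, 2.4]
grasp_force: 99.8
[-0.67247822  1.19412282 -0.02147115]
```

```bash
python3 -m handwheel '{"gripper":[-1,-1,-1],"slide":[[-0.6,-0.3,2.0],[0,0,0],[0,0,0]],"yaw":[0,0,0]}' | grep -E "ee|force"
python3 -m handwheel '{"gripper":[-1,-1,-1],"slide":[[-0.4,0,1.0],[0,0,0],[0,0,0]],"yaw":[0,0,0]}' | grep -E "ee|force"
python3 -c "
from workcell import sensors
o=sensors.get_obs();print(o['torque'])"
python3 -m handwheel '{"gripper":[-1,-1,-1],"slide":[[-0.4,0,0.9],[0,0,0],[0,0,0]],"yaw":[0,0,0]}' | grep -E "time|ee|force"
python3 -c "
from workcell import sensors
o=sensors.get_obs();print(o['torque'])"
```

```text
ee_pos: [0.5162, 0.1317, 0.1914]
wrist_force: [-6.5, -1.7, 5.9]
grasp_force: 100.8
ee_pos: [0.5163, 0.1318, 0.1913]
wrist_force: [-10.3, -2.6, 11.7]
grasp_force: 101.2
[-0.63871056  2.12964727 -0.0082808 ]
time: 23.58
ee_pos: [0.5167, 0.1318, 0.1912]
wrist_force: [-12.6, -4.0, 16.6]
grasp_force: 101.7
[-0.71419075  2.67220106  0.02702859]
```

```bash
python3 -m handwheel '{"gripper":[-1,-1,-1,-1],"slide":[[0,0,0],[0.5,0,0.3],[0.4,0,0.3],[0,0,0]],"yaw":[0,0,0,0]}' 50 | grep -E "ee|force"
python3 -m handwheel '{"gripper":[-1,-1,-1,-1],"slide":[[0,0,0],[-0.2,0,0.4],[0,0,0],[0,0,0]],"yaw":[0,0,0,0]}' 90 | grep -E "time|ee|force|open|rot"
python3 - <<'E'
from workcell import camera,sensors
from mid import *
d={n:camera(n) for n in('scene','wrist','top')}; pickle.dump(d,open('d11.pkl','wb'))
bg=pickle.load(open('d8.pkl','rb')); o=sensors.get_obs(); p=o['ee_pos']; print(p,o['wrist_force'],o['torque'],o['time'])
midline(d['scene'],bg['scene'],p,o['tcp_rot'][2],[(s/1e3,h) for s,h in((50,19),(55,19),(60,19),(65,19),(74,15),(80,15),(90,15))])
def red(c,bx):
    return [b[:3] for b in blobs(c['img'],(0,150,60),(6,255,255),bx,20)]
w=d['wrist']
for b in blobs(w['img'],(0,150,60),(6,255,255),(350,200,520,340),60):
    print('clamp red wrist',b[:3],onz(w,*b[2],.052))
# expected sleeve centre when down
e=np.array([-np.sin(np.radians(15.2)),np.cos(np.radians(15.2))]); print('expect',np.array([.5562,.1421])+e*.07)
for n,bx in(('cup',None),):
    pass
d0=pickle.load(open('d0.pkl','rb'))
for nm,bx in(('cup',(385,195,420,225)),('can',(120,195,205,270)),('tape',(438,180,475,210))):
    x0,y0,x1,y1=bx; print(nm,'mean diff',abs(d0['top']['img'][y0:y1,x0:x1].astype(int)-d['top']['img'][y0:y1,x0:x1]).mean())
E
```

```text
ee_pos: [0.516, 0.1317, 0.1909]
wrist_force: [-12.2, -3.0, 18.5]
grasp_force: 101.7
time: 24.25
ee_pos: [0.5161, 0.1317, 0.191]
tcp_rot: [180.0, 0.2, -164.9]
wrist_force: [-13.4, -4.5, 21.2]
opening: 0.0258
grasp_force: 101.7
[0.51613592 0.13170039 0.19094943] [-13.89305122  -3.56778617  21.66659536] [-0.72002343  2.7161866   0.04352736] 24.4
s 50 mid [301.5 252.8] width mm 44.9 (exp 38) off px 0.38 -> tx,down 21.1 45.1  ang 25.0 level 174
s 55 mid [302.5 255.1] width mm 26.3 (exp 38) off px -1.88 -> tx,down 18.7 53.0  ang 19.5 level 249
s 60 mid [300.5 255. ] width mm 30.5 (exp 38) off px -0.25 -> tx,down 23.9 55.2  ang 23.4 level 232
s 65 mid [299.4 255.6] width mm 31.8 (exp 38) off px 0.25 -> tx,down 26.9 59.0  ang 24.5 level 176
s 74 mid [299.6 258.4] width mm 44.5 (exp 30) off px -1.62 -> tx,down 26.9 70.0  ang 21.0 level 68
s 80 mid [300.  260.4] width mm 51.3 (exp 30) off px -3.25 -> tx,down 26.1 78.0  ang 18.5 level 65
s 90 mid [299.5 262.9] width mm 55.9 (exp 30) off px -4.38 -> tx,down 27.9 88.9  ang 17.4 level 53
clamp red wrist (1262, [389, 268, 46, 31], [411.8, 283.0]) [0.53543945 0.20825228 0.052     ]
expect [0.53784676 0.20965115]
cup mean diff 20.17809523809524
can mean diff 34.452967320261436
tape mean diff 19.366966966966967
```

```bash
python3 -m handwheel '{"gripper":[-1,-1,-1,-1,-1,-1],"slide":[[0,0,0],[0,0,0],[0,0,0],[0,0,0],[0,0,0],[0,0,0]],"yaw":[0,0,0,0,0,0]}' | grep -E "time|ee|force|open"
python3 - <<'E'
from h import *
d0,d=[pickle.load(open(f,'rb'))['scene']['img'] for f in('d0.pkl','d11.pkl')]
for nm,(x0,y0,x1,y1) in(('cup',(328,168,358,200)),('tape',(350,136,368,168)),('can',(155,320,222,418))):
    t=cv2.matchTemplate(d[y0-6:y1+6,x0-6:x1+6],d0[y0:y1,x0:x1],cv2.TM_CCOEFF_NORMED); print(nm,t.max().round(3),np.unravel_index(t.argmax(),t.shape),'(6,6)=unmoved')
E
```

```text
time: 24.9
ee_pos: [0.5161, 0.1317, 0.191]
wrist_force: [-13.9, -2.8, 20.9]
opening: 0.0257
grasp_force: 101.7
cup 0.882 (np.int64(6), np.int64(6)) (6,6)=unmoved
tape 0.989 (np.int64(6), np.int64(6)) (6,6)=unmoved
can 0.671 (np.int64(6), np.int64(6)) (6,6)=unmoved
```

The hold is steady at about 29 N along the nipple's axis, the clamp is down and the bystanders have not moved. I hand the job in.

```bash
python3 -c "
from workcell import ticket
print(ticket.job_done())"
```

```text
the job is handed in; nothing more can be done
None
```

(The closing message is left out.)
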